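Put two inkstones back on their own stands

ROBOT

A 6-joint arm with a two-finger parallel gripper is mounted at the origin on the work surface. World frame = base frame: x ahead of the robot, y to its left, z up, the work surface at z = 0. Lengths are in m, angles in rad, forces in N, time in s.
With the tool pointing down it reaches from about 0.275 to 1 m from the base axis. Payload 8.4 kg.
Tool frame: the origin (TCP) lies on the centre line of the jaws, within the pads' length; the fingertips stand 17 mm ahead of it and the grasp point (between the pads) lies 2 mm behind it (bot.tcp_to_tips is the z of the fingertips in the tool frame, in m); z points along the fingers, y is the line along which they close (so a half turn about z gives the same grasp; the last joint's range is limited). The gripper opens to 85 mm and grips with 20 to 120 N. Pads are 22 mm wide; open, the fingers measure 114 mm over their backs; the gripper's body (76 mm by 85 mm) begins 54 mm behind the grasp point. The pads swing forward as they close: fully open they stand 13 mm farther back than shut.
Start: joints at [-1.281, 0.353, 1.633, -0, 1.155, -0.002], TCP at [0.18, -0.599, 0.248] pointing down, gripper open.
Joint ranges: [-2.63, 2.63], [-0.92, 2.1], [0.06, 2.66], [-1.3, 4.44], [0, 2.69], [-3.02, 3.02]. Speed limits (rad/s): [2.22, 2.22, 2.79, 3.14, 3.14, 3.14].

INTERFACE

Orientations are given as a unit quaternion [x, y, z, w].
In Python, from workcell import bot, hand, kinematics, get_obs, vision, hand_in gives the robot as it stands. The module is installed in compiled form; this text tells all that it offers. Calls block until the motion is done:
- bot.reach(position, orientation): joint-space move of the TCP to a pose.
- bot.servo_line(position, ori=None, velocity=0.15): straight line of the TCP; ori=None keeps the orientation; velocity is the mean speed in m/s.
- bot.goto_joints(angles): joint-space move.
- hand.move_gripper(opening, strength=None): finger opening in m; strength is the grip in N (None keeps the last); returns when the fingers have stopped.
- bot.dwell(seconds).
- kinematics.solve_ik(position, orientation): joint angles nearest the present ones, or None.
- get_obs(): the state.
- vision.read_camera(name): name is "scene" or "top" or "wrist"; returns a dict with "frame" (384x512x3 uint8, red, green, blue), "intrinsics" (3x3 intrinsics, pixels), "dist" ([k1, k2, p1, p2, k3] as OpenCV has them; the pictures are not rectified), "view" (4x4, takes a point from world to camera coordinates). Camera axes: x right, y down, z forward; pixel columns grow to the right and rows downward; lengths in m; the calibration is good to about 2 mm. A picture is of the moment at which its call begins. There is no depth.
A pose or a line that the arm cannot do raises bot.IKError and nothing moves.
- hand_in(): hands the job in; it is judged then, once.
The state is a dict: "time_s": time; "joint_pos": joint angles; "joint_vel": joint speeds; "joint_efforts": joint torques, N m; "position": TCP position; "orientation": TCP orientation; "wrist_force": force on the tool from outside, world axes, zero at the start; "ft_torque": the same for the moment, N m; "gripper_width": finger opening in m; "grip_force": force on a finger pad.
Only numpy, scipy, OpenCV 4.12 (cv2) and the standard library are available. Lean on these libraries where they do the work, as an engineer would, in place of code of your own. Each camera call takes 0.05 s, during which the arm holds its last target. There are 200 camera calls.

TASK

The red and the green inkstone are standing on each other's stands. First hang the ear defenders, which occupy the cork pad, over the horizontal rail with one cup on each side; then swap the stones, using the freed cork pad as the resting place in between, so that each stone ends flat and centred between the end lips of the stand with lips of its own colour. Set things down gently rather than dropping them, never put a stone on the bare bench, and leave the box, jar and hammer alone.

Things in the scene. Friction and masses are not known exactly. Their poses are not given: they have to be found in the camera images.
- red_stone: Red-brown carved inkstone, a slab 112 (x) x 60 (y) x 28 mm high, 0.3 to 0.6 kg, with a raised rim, a shallow dish on top and a carved end at +x. Origin at the centre of its underside, z up. Grip the straight long sides (+-y, 60 mm apart). It may lie either way round. Starts on the green stand.
- green_stone: Dark grey-green carved inkstone, same shape and size as the red one (112 x 60 x 28 mm, origin at the centre of its underside, long axis x). Starts on the red stand.
- red_stand: Fixed dark-wood display stand with red end lips, 150 (x) x 80 (y) mm. Flat seat 14 mm above the bench; at each short end a red lip 11 mm thick rises to 22 mm, 128 mm between the lips; long sides open. Origin at the centre of its underside on the bench, x along its length. The red stone belongs here, long axis along the stand's.
- green_stand: Fixed display stand, same as the red stand but with green lips. The green stone belongs here.
- pad: Fixed tan cork pad, 190 (x) x 120 (y) x 6 mm thick, flat. Origin at the centre of its underside on the bench. The ear defenders stand on it at the start; afterwards it is the resting place for a stone.
- ear_defenders: Rigid ear defenders, 153 (x) x 62 (y) x 142 mm high, 0.24 kg, upright on two orange cups (76 mm high) at x = +-66 mm, 86 mm free between them. A black band arches over in the x-z plane; its crown is 30 mm wide in y, 20 mm thick (122 to 142 mm above the origin), level within 14 mm of the middle, then sloping down. Grip the crown across y. Origin midway between the cups' undersides.
- band_underside (a point): Point on the ear defenders: the middle of the underside of the band's crown, 122 mm above their origin.
- rail: Fixed steel hanging rail: a horizontal round bar 12 mm in diameter along its y axis, its axis 150 mm above the bench, 180 mm long between two upright end posts. Origin on the bench below the middle of the bar.
- rail_mid (a point): Middle of the rail bar, on its axis; y along the bar, z up.
- gift_box: Bystander: closed gold box 90 (x) x 150 (y) x 55 mm, origin at the centre of its underside.
- paste_jar: Bystander: jar 68 mm in diameter, 85 mm high, red cap, origin at the centre of its underside.
- hammer: Bystander: hammer with a wooden handle lying along its x axis, 260 mm long, head at +x, 78 mm wide, origin on its underside near the middle.
Not all that is in view belongs to the job. Leave any blue look-alike of the red_stone alone.

How it is judged:
By the outcome, as a careful person would: the job done as asked, in the order asked, and still so for the second after the job is handed in, with the robot touching nothing.
It also fails if it takes over 72 s, if anything falls off the work surface, if the arm or the gripper's body presses on something with over 40 N, if the wrist force passes 120 N, or if a joint passes its speed limit or range.

## Working session

There is one attempt and no reset: what is moved stays moved. The work goes in short steps, each a Python script; the robot and the scene stay as the last script left them, time stands still between calls to the robot, and variables do not carry over. Pictures are saved under pics/ and viewed, at most 10 in all, crops included, and the job is handed in when it is done.

```bash
mkdir -p pics; cat > h.py <<'E'
import numpy as np, cv2
from workcell import bot, hand, kinematics, get_obs, vision, hand_in
from scipy.spatial.transform import Rotation as R
def snap(name,fn):
    c=vision.read_camera(name); cv2.imwrite('pics/'+fn+'.png',c['frame'][:,:,::-1])
    np.savez('pics/'+fn+'.npz',**c); return c
def load(fn): return dict(np.load('pics/'+fn+'.npz'))
def back(c,px,z):
    n=cv2.undistortPoints(np.array(px,float).reshape(-1,1,2),c['intrinsics'],c['dist']).reshape(-1,2)
    V=c['view']; Rt=V[:3,:3].T; o=-Rt@V[:3,3]
    d=np.c_[n,np.ones(len(n))]@Rt.T
    z=np.broadcast_to(z,len(n))
    return o+d*((z-o[2])/d[:,2])[:,None]
def proj(c,P):
    V=c['view']; r,_=cv2.Rodrigues(V[:3,:3])
    return cv2.projectPoints(np.array(P,float).reshape(-1,1,3),r,V[:3,3],c['intrinsics'],c['dist'])[0].reshape(-1,2)
def down(yaw): # tool y along world direction yaw+90deg
    return (R.from_euler('z',yaw)*R.from_euler('x',np.pi)).as_quat()
E
python3 - <<'E'
from h import *
for n in ("top","scene"):
    c=snap(n,n+'0'); V=c['view']; print(n,-V[:3,:3].T@V[:3,3],c['dist'],c['intrinsics'][0,0])
    cv2.imwrite('pics/'+n+'0b.png',cv2.resize(c['frame'][:,:,::-1],(800,600),interpolation=cv2.INTER_CUBIC))
print(get_obs())
E
```

```text
top [ 5.00022564e-01 -2.39682939e-04  1.22791895e+00] [-0.11157027  0.          0.          0.          0.        ] 407.8703055274997
scene [ 1.26021323 -0.33953926  0.83836178] [-0.0474188  0.         0.         0.         0.       ] 399.0784652432931
{'time_s': 0.1, 'joint_pos': array([-1.28141490e+00,  3.53624041e-01,  1.63404464e+00, -1.41592940e-06,
        1.15518597e+00, -2.37730172e-03]), 'joint_vel': array([-3.30385950e-04, -1.49797456e-03, -2.70993030e-03, -7.92711396e-05,
        1.26201534e-03,  1.86315669e-04]), 'joint_efforts': array([-2.61618720e-05, -6.06357694e+01, -3.42820323e+01,  9.49580749e-05,
        4.02772363e-03,  5.22775849e-06]), 'position': array([ 0.17967363, -0.59820461,  0.247615  ]), 'orientation': array([ 9.89378223e-01,  1.45362764e-01, -9.08802775e-05, -6.24422029e-04]), 'wrist_force': array([ 0.16395956, -0.87144702,  0.40069311]), 'ft_torque': array([-0.0580003 ,  0.01367078,  0.01425155]), 'grip_force': 0.0, 'gripper_width': 0.08566802249365628}
```

View pics/top0b.png

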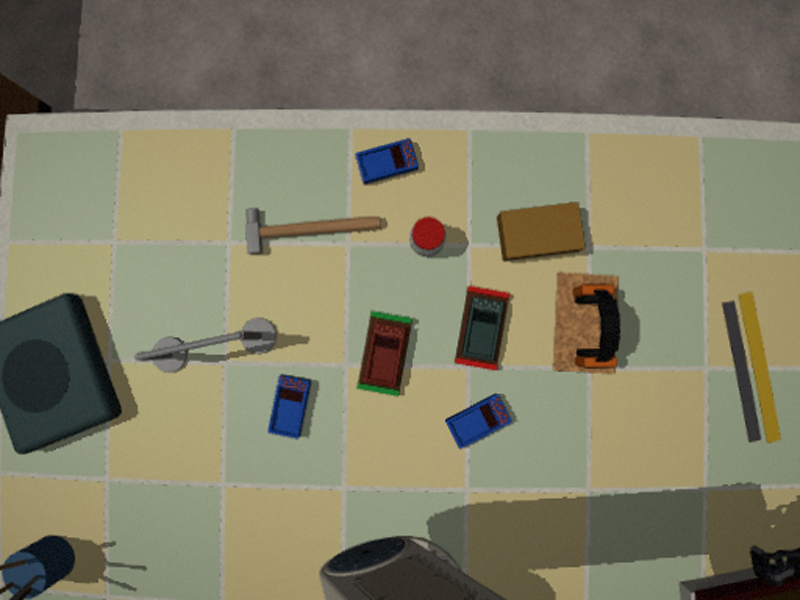

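View pics/scene0b.png

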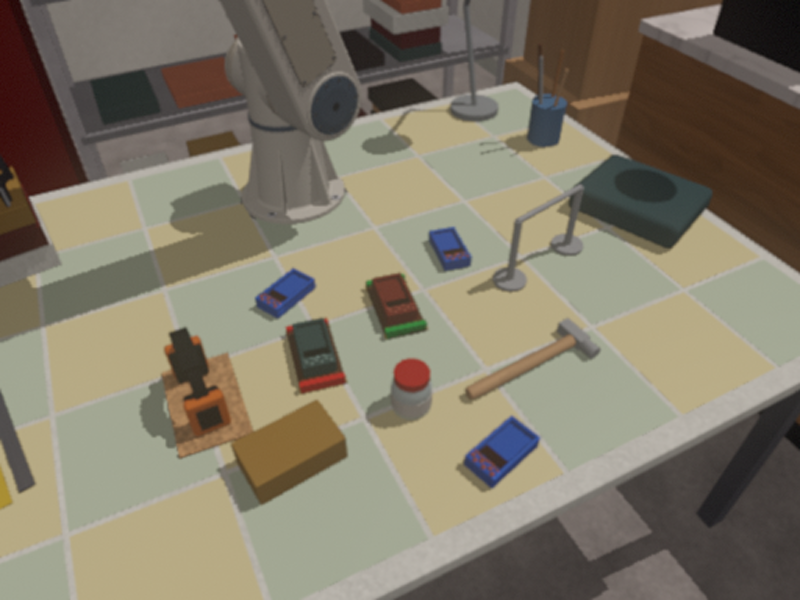

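The top view shows the green stand with the red stone at about (386,352) in 800-px scale, and the red stand with the green stone at (483,328). The pad and ears are at (590,323), and the rail bar runs from about (140,357) to (247,338). The scene view agrees, and the blue stones are decoys. Next I'll segment for coarse poses.

```bash
python3 - <<'E'
from h import *
print('tips',bot.tcp_to_tips)
c=load('top0'); s=load('scene0')
hsv=cv2.cvtColor(c['frame'],cv2.COLOR_RGB2HSV); H,S,V=[hsv[...,i].astype(int) for i in range(3)]
def blobs(m,lo=25):
    n,l,st,ce=cv2.connectedComponentsWithStats(m.astype(np.uint8))
    for i in range(1,n):
        if st[i,4]>=lo: print('  ',st[i],ce[i].round(1), back(c,[ce[i]],.022)[0].round(4))
print('green');blobs((H>50)&(H<75)&(S>150)&(V>60))
print('red');blobs(((H<6)|(H>174))&(S>200)&(V>110))
k=.64
print('pad corners',back(c,np.array([[557,272],[617,276],[616,373],[555,370]])*k,.006).round(4))
print('rail ends',back(c,np.array([[140,357],[247,338]])*k,.150).round(4))
print('bases',back(c,np.array([[168,354],[259,335]])*k,0).round(4))
print('crown top',back(c,np.array([[611,325]])*k,.148).round(4))
print('cups',back(c,np.array([[593,291],[598,360]])*k,.082).round(4))
print('box',back(c,np.array([[541,230]])*k,.055).round(3),'hammer head',back(c,np.array([[252,230]])*k,.02).round(3))
# scene-rail check
print('scene rail',back(s,np.array([[518,222],[578,188]])*k,.150).round(4))
im=cv2.resize(c['frame'][150:260,60:420,::-1],None,fx=2.2,fy=2.2,interpolation=cv2.INTER_CUBIC)
E
```

```text
tips 0.017
green
   [238 200  26   7  75] [250.2 202.8] [0.5387 0.0301 0.022 ]
   [229 245  26   8  80] [242.  248.8] [0.4029 0.0525 0.022 ]
red
   [265 140  19  19 300] [273.9 149. ] [ 0.7003 -0.0381  0.022 ]
   [300 184  26   7  80] [312.3 186.7] [ 0.5889 -0.1533  0.022 ]
   [292 229  26   8  79] [304.4 232.4] [ 0.4536 -0.1309  0.022 ]
pad corners [[ 0.63   -0.2895  0.006 ]
 [ 0.6239 -0.4078  0.006 ]
 [ 0.4361 -0.4048  0.006 ]
 [ 0.4411 -0.2855  0.006 ]]
rail ends [[0.4588 0.4594 0.15  ]
 [0.4951 0.2717 0.15  ]]
bases [[0.4602 0.4665 0.    ]
 [0.5006 0.2861 0.    ]]
crown top [[ 0.5252 -0.3493  0.148 ]]
cups [[ 0.5882 -0.3376  0.082 ]
 [ 0.4633 -0.3464  0.082 ]]
box [[ 0.703 -0.248  0.055]] hammer head [[0.703 0.301 0.02 ]]
scene rail [[0.5067 0.2817 0.15  ]
 [0.4642 0.4559 0.15  ]]
```

Lip spacing comes out at 138 mm (139 expected), so both stands are at yaw about -9.4°. Next I'll approach the ears and take a close look with the wrist camera.

```bash
python3 - <<'E'
from h import *
bot.reach([0.525,-0.349,0.30],down(np.radians(4)))
o=get_obs();print(o['time_s'],o['joint_pos'].round(2),o['position'])
c=snap('wrist','w_ear'); V=c['view']; print(V.round(3).tolist(),-V[:3,:3].T@V[:3,3],proj(c,[[.525,-.349,.148]]))
cv2.imwrite('pics/w_earb.png',cv2.resize(c['frame'][:,:,::-1],(800,600),interpolation=cv2.INTER_CUBIC))
E
```

```text
1.6833 [-0.59  0.32  1.56 -0.    1.26  0.91] [ 0.52440383 -0.34970387  0.29981843]
[[0.069, -0.998, -0.0, -0.385], [-0.946, -0.065, 0.319, 0.416], [-0.318, -0.022, -0.948, 0.589], [0.0, 0.0, 0.0, 1.0]] [ 0.60693582 -0.3440734   0.42604304] [[255.72318638 178.25948056]]
```

View pics/w_earb.png

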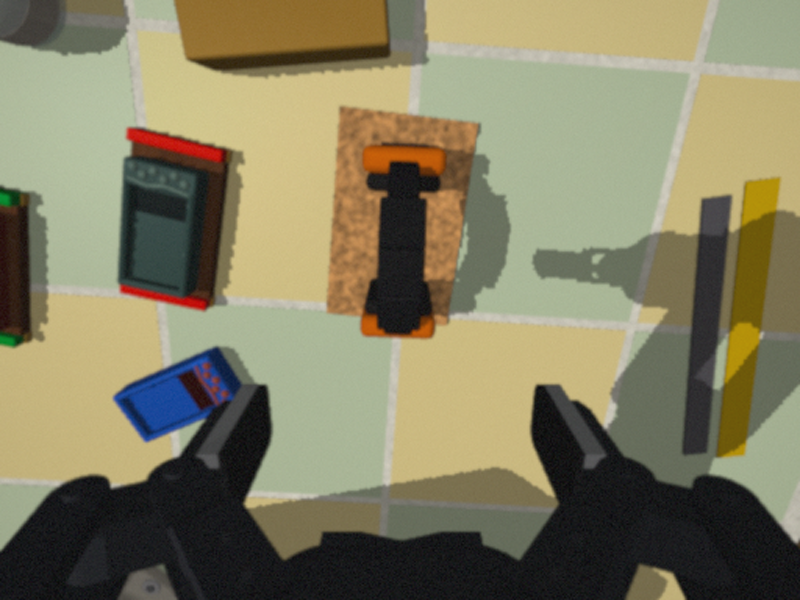

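The wrist view shows the ears: crown centre line at about (402,240), upper cup spanning columns 362-446 at row 160, lower cup 361-434 at row 326. I'll compute the pose from these.

```bash
python3 - <<'E'
from h import *
c=load('w_ear');k=.64
A=lambda l:np.array(l)*k
print('crown line',back(c,A([[404,200],[402,270]]),.148).round(4), back(c,A([[380,235],[425,235]]),.148).round(4))
print('cup side edges',back(c,A([[362,160],[446,160],[361,325],[434,325]]),[.075,.075,.05,.05]).round(4))
print('outer far edge at z.082',back(c,A([[404,146]]),.082).round(4),' near outer edge',back(c,A([[398,337]]),[.05]).round(4))
print('pad',back(c,A([[340,107],[480,123],[449,322],[328,312]]),.006).round(4))
def ear(x,y,t):
    r=R.from_euler('z',t).as_matrix()
    pts=[[0,0,.142],[.014,.015,.142],[.014,-.015,.142],[-.014,.015,.142],[-.014,-.015,.142],[.0765,.031,.076],[.0765,-.031,.076],[-.0765,.031,.04],[-.0765,-.031,.04]]
    return (proj(c,(r@np.array(pts).T).T+[x,y,.006])/k).round(0).tolist()
for p in [(.525,-.3455,.07),(.525,-.349,.07),(.525,-.349,.04)]: print(p,ear(*p))
for g,n in (('green',((.5387,.0301),(.4029,.0525))),):pass
E
```

```text
crown line [[ 0.5743 -0.3483  0.148 ]
 [ 0.5307 -0.3502  0.148 ]] [[ 0.5521 -0.3351  0.148 ]
 [ 0.554  -0.3627  0.148 ]]
cup side edges [[ 0.5926 -0.3164  0.075 ]
 [ 0.5968 -0.3783  0.075 ]
 [ 0.4508 -0.3194  0.05  ]
 [ 0.4552 -0.3842  0.05  ]]
outer far edge at z.082 [[ 0.6045 -0.3466  0.082 ]]  near outer edge [[ 0.4414 -0.3531  0.05  ]]
pad [[ 0.6317 -0.2905  0.006 ]
 [ 0.6272 -0.4112  0.006 ]
 [ 0.4417 -0.4035  0.006 ]
 [ 0.444  -0.2836  0.006 ]]
(0.525, -0.3455, 0.07) [[394.0, 278.0], [370.0, 257.0], [418.0, 257.0], [371.0, 299.0], [417.0, 299.0], [352.0, 150.0], [438.0, 150.0], [362.0, 328.0], [431.0, 328.0]]
(0.525, -0.349, 0.07) [[400.0, 279.0], [376.0, 257.0], [423.0, 257.0], [376.0, 299.0], [423.0, 299.0], [356.0, 150.0], [443.0, 150.0], [366.0, 328.0], [434.0, 328.0]]
(0.525, -0.349, 0.04) [[400.0, 279.0], [376.0, 256.0], [424.0, 258.0], [376.0, 299.0], [422.0, 300.0], [360.0, 149.0], [446.0, 152.0], [363.0, 327.0], [432.0, 329.0]]
```

```bash
python3 - <<'E'
from h import *
q=down(.03)
hand.move_gripper(.06,40)
bot.reach([.525,-.3495,.20],q)
bot.servo_line([.525,-.3495,.1465],q,.08)
hand.move_gripper(.0,40)
o=get_obs();print(o['time_s'],o['gripper_width'],o['grip_force'],o['position'])
bot.servo_line([.525,-.3495,.36],q,.2)
o=get_obs();print(o['time_s'],o['gripper_width'],o['grip_force'],o['wrist_force'])
bot.reach([.480,.368,.36],down(np.radians(12)))
o=get_obs();print(o['time_s'],o['gripper_width'],o['joint_pos'].round(2),o['position'])
c=snap('wrist','w_rail')
t=load('top0');s=load('scene0')
a=cv2.resize(t['frame'][200:240,80:190],(800,291),interpolation=cv2.INTER_CUBIC)
b=cv2.resize(c['frame'],(400,300));d=cv2.resize(s['frame'][110:190,300:400],(400,300),interpolation=cv2.INTER_CUBIC)
cv2.imwrite('pics/comp.png',np.vstack([a,np.hstack([b,d])])[:,:,::-1])
E
```

```text
3.7917 0.02930395542287791 40.656175687909126 [ 0.52534444 -0.34964696  0.14717538]
5.0083 0.029449763281050867 39.80740098282695 [-0.49553486  1.49127074 -2.68918163]
7.5583 0.028928492792266405 [ 0.65  0.24  1.54 -0.    1.36  2.01] [0.48052403 0.36731009 0.35997651]
```

View pics/comp.png

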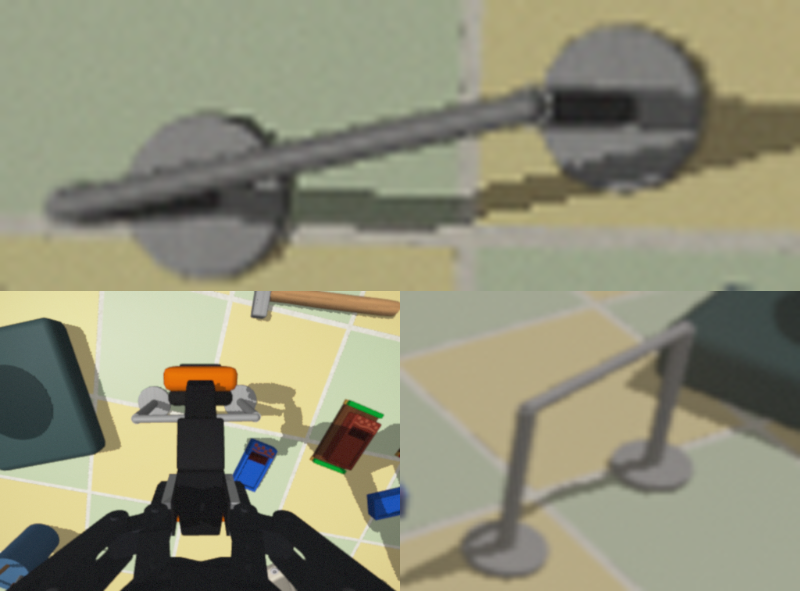

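The composite shows the bar in the top crop from (60,205) to (535,108), in the wrist view roughly horizontal from (135,418) to (258,417), and in the scene crop from (525,410) to (690,328). I'll compute the rail position from the three views.

```bash
python3 - <<'E'
from h import *
for n,p in (('top0',[(88.25,228.2),(153.6,214.85)]),('w_rail',[(135*1.28,127*1.28),(258*1.28,126*1.28)]),('scene0',[(331.25,141.7),(372.5,119.9)])):
    P=back(load(n),p,.15); d=P[0]-P[1]
    if d[1]<0:d=-d
    print(n,P.round(4).tolist(),P.mean(0).round(4),np.linalg.norm(d),np.degrees(np.arctan2(-d[0],d[1])))
E
```

```text
top0 [[0.4595, 0.4633, 0.15], [0.4988, 0.284, 0.15]] [0.4791 0.3736 0.15  ] 0.18355859210766606 12.361671867978536
w_rail [[0.463, 0.4643, 0.15], [0.5029, 0.283, 0.15]] [0.4829 0.3736 0.15  ] 0.18559539470317188 12.398428402061455
scene0 [[0.5048, 0.2821, 0.15], [0.4659, 0.4647, 0.15]] [0.4853 0.3734 0.15  ] 0.18672315532812866 12.038374046762607
```

All three views agree: centre (0.482, 0.3735), yaw 12.3°. Now I'll lower the ears onto the rail, watching the wrist force.

```bash
python3 - <<'E'
from h import *
q=down(np.radians(12.3)); x,y=.482,.3735
bot.servo_line([x,y,.30],q,.15)
bot.servo_line([x,y,.182],q,.12)
f0=get_obs()['wrist_force'][2]
z=.182
while z>.170:
    z-=.001; bot.servo_line([x,y,z],q,.02)
    f=get_obs()['wrist_force'][2]-f0
    if f>3: break
o=get_obs();print(o['time_s'],z,f,f0,o['position'],o['wrist_force'])
np.save('z.npy',z)
snap('scene','s1');c=snap('wrist','w1')
s=load('s1')
cv2.imwrite('pics/comp2.png',np.hstack([cv2.resize(s['frame'][60:200,280:440],(400,350)),cv2.resize(c['frame'],(400,350))])[:,:,::-1])
E
```

```text
11.2917 0.174 8.95951603719211 -1.690826026473263 [0.48216787 0.37365562 0.1750054 ] [-3.42076546 -2.80553655  7.26869001]
```

View pics/comp2.png

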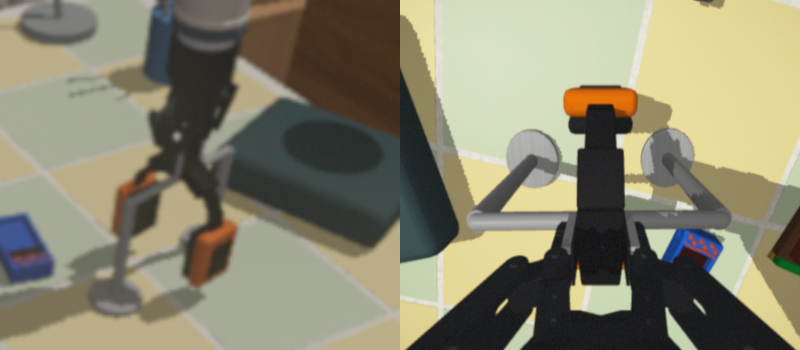

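Contact came at the predicted height, with the cups on either side of the bar. I'll release, retract, check the ears, and move above the red stone for a close look.

```bash
python3 - <<'E'
from h import *
hand.move_gripper(.06); bot.dwell(.3)
q=down(np.radians(12.3)); x,y=.482,.3735
bot.servo_line([x,y,.30],q,.15)
hand.move_gripper(.085)
bot.reach([.45,-.04,.27],down(np.radians(-9.4)))
o=get_obs();print(o['time_s'],o['position'],o['joint_pos'].round(2))
s=snap('scene','s2');c=snap('wrist','w2')
a=cv2.resize(c['frame'],(560,420));b=cv2.resize(s['frame'][60:220,280:440],(240,240))
b=np.vstack([b,np.zeros((180,240,3),np.uint8)])
cv2.imwrite('pics/comp3.png',np.hstack([a,b])[:,:,::-1])
E
```

```text
14.9917 [ 0.45052204 -0.03943754  0.27018756] [-0.09  0.05  1.96  0.    1.13  1.64]
```

View pics/comp3.png

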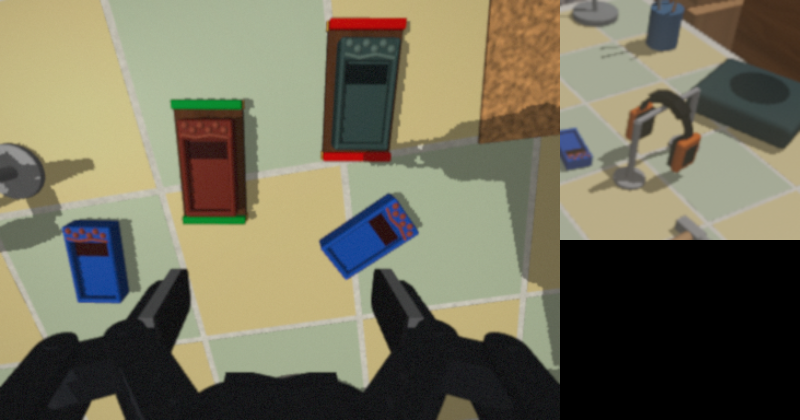

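The ears hang on the rail with one cup on each side. In the wrist view the green stand is at (210,160) and the red stand at (365,90). I'll take an enlarged crop to get accurate stone and stand corners.

```bash
python3 - <<'E'
from h import *
c=load('w2'); f=c['frame']
a=cv2.resize(f[82:212,150:235],None,fx=4.5,fy=4.5,interpolation=cv2.INTER_CUBIC)
b=cv2.resize(f[8:153,290:378],None,fx=4,fy=4,interpolation=cv2.INTER_CUBIC)
h=max(a.shape[0],b.shape[0]); pad=lambda i:np.vstack([i,np.zeros((h-i.shape[0],i.shape[1],3),np.uint8)])
im=np.hstack([pad(a),pad(b)]);print(a.shape,b.shape,im.shape);im=cv2.convertScaleAbs(im,alpha=1.6,beta=10)
cv2.imwrite('pics/crop4.png',im[:,:,::-1])
hsv=cv2.cvtColor(f,cv2.COLOR_RGB2HSV); H,S,V=[hsv[...,i].astype(int) for i in range(3)]
for nm,m in (('g',(H>50)&(H<75)&(S>150)&(V>60)),('r',((H<6)|(H>174))&(S>200)&(V>130))):
    n,l,st,ce=cv2.connectedComponentsWithStats(m.astype(np.uint8))
    for i in range(1,n):
        if st[i,4]>60: print(nm,st[i],ce[i].round(1),back(c,[ce[i]],.021)[0].round(4))
E
```

```text
(585, 382, 3) (580, 352, 3) (585, 734, 3)
g [157  91  64   9 525] [188.6  95.3] [0.5409 0.0302 0.021 ]
g [168 197  57   8 348] [196.3 200.4] [0.4052 0.0522 0.021 ]
r [301  17  70   9 622] [335.8  21. ] [ 0.5918 -0.1537  0.021 ]
r [296 140  37   7 229] [314.2 142.6] [ 0.4582 -0.1158  0.021 ]
```

View pics/crop4.png

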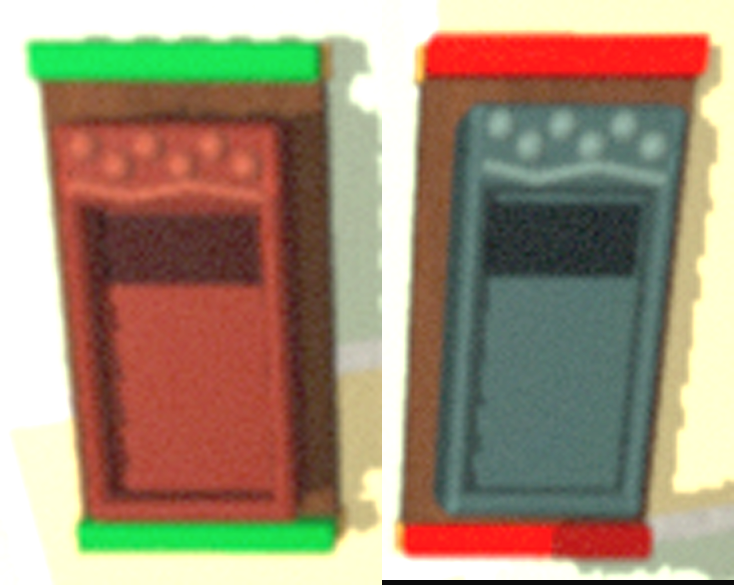

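The crop shows the red stone's top-face corners at (55,122), (275,120), (297,515) and (90,520). The green stone's are at (472,107), (686,108), (637,513) and (450,513). The lip outer corners are readable too, so I'll convert all of them.

```bash
python3 - <<'E'
from h import *
c=load('w2')
g=lambda l:np.array(l,float)/4.5+[150,82]
r=lambda l:(np.array(l,float)-[382,0])/4+[290,8]
def rep(n,px,z):
    P=back(c,px,z)[:,:2]; TL,TR,BR,BL=P
    u=(TL+TR-BL-BR)/2
    print(n,P.mean(0).round(4),'L %.4f W %.4f yaw %.2f'%(np.linalg.norm(u),np.linalg.norm((TL+BL-TR-BR)/2),np.degrees(np.arctan2(u[1],u[0]))))
rep('red stone',g([(55,122),(275,120),(297,515),(90,520)]),.042)
rep('green stand',g([(30,43),(320,43),(333,550),(80,550)]),.022)
rep('green stone',r([(472,107),(686,108),(637,513),(450,513)]),.042)
rep('red stand',r([(428,36),(708,37),(650,556),(403,556)]),.022)
E
```

```text
red stone [0.4718 0.0404] L 0.1100 W 0.0585 yaw -9.48
green stand [0.4726 0.0412] L 0.1471 W 0.0779 yaw -9.85
green stone [ 0.5207 -0.1415] L 0.1094 W 0.0572 yaw -9.70
red stand [ 0.5228 -0.1423] L 0.1472 W 0.0792 yaw -9.47
```

Measurements match the given sizes (110x58 mm against 112x60), and both stones are centred on their stands. I'll move the red stone to the pad, then the green stone to the green stand.

```bash
cat >> h.py <<'E'
UP=.16
def pick(x,y,yaw,z):
    q=down(np.radians(yaw))
    bot.reach([x,y,UP],q); bot.servo_line([x,y,z],q,.12)
    hand.move_gripper(.03,60); o=get_obs(); print('grip',o['gripper_width'],o['grip_force'],o['position'].round(4))
    bot.servo_line([x,y,UP],q,.12); o=get_obs(); print('lift',o['time_s'],o['gripper_width'],o['wrist_force'].round(1))
def place(x,y,yaw,z):
    q=down(np.radians(yaw))
    bot.reach([x,y,UP],q); bot.servo_line([x,y,z+.008],q,.10); bot.dwell(.1)
    f0=get_obs()['wrist_force'][2]
    for i in range(11):
        zz=z+.007-.001*i; bot.servo_line([x,y,zz],q,.02)
        f=get_obs()['wrist_force'][2]-f0
        if f>3: break
    o=get_obs(); print('down',zz-z,f,f0,o['position'].round(4),o['time_s'])
    hand.move_gripper(.083); bot.servo_line([x,y,UP],q,.15)
    print('clear',get_obs()['time_s'])
E
python3 - <<'E'
from h import *
pick(.4718,.0405,-9.5,.036)
place(.533,-.347,-2,.028)
snap('wrist','w5')
pick(.5207,-.1416,-9.5,.036)
bot.reach([.4722,.041,UP],down(np.radians(-9.5)))
c=load('w5');d=snap('wrist','w6')
cv2.imwrite('pics/comp5.png',np.hstack([cv2.resize(i['frame'],(400,300)) for i in (c,d)])[:,:,::-1])
E
```

```text
grip 0.058651457289533915 63.758018016815186 [0.4722 0.0406 0.0368]
lift 18.4417 0.05862843884935258 [ 0.8 -0.6 -3.6]
down 3.469446951953614e-18 10.988515027608043 -4.242528753995239 [ 0.533  -0.347   0.0289] 23.3917
clear 24.7917
grip 0.058841396209602374 64.58311200141907 [ 0.5212 -0.1417  0.037 ]
lift 28.3833 0.0587594221578258 [-0.  -0.7 -4.9]
```

View pics/comp5.png

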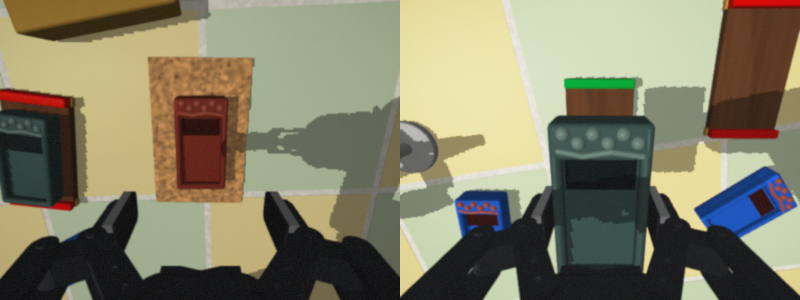

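The red stone lies flat on the pad (at (200,142) in the left image), and the green stone is held level and aligned over the green stand. Continuing.

```bash
python3 - <<'E'
from h import *
place(.4724,.041,-9.5,.036)
pick(.533,-.347,-2,.028)
place(.5220,-.142,-9.5,.036)
bot.reach([.42,-.06,.27],down(np.radians(-9.4)))
c=snap('wrist','w7');s=snap('scene','s7');print(get_obs()['time_s'])
a=cv2.resize(c['frame'],(800,600))[:330,150:650]; b=cv2.resize(s['frame'],(800,600))[150:400,280:600]
b=np.vstack([b,np.zeros((80,320,3),np.uint8)])[:,:300]
cv2.imwrite('pics/comp7.png',np.hstack([a,b])[:,:,::-1])
E
```

```text
down 0.0 18.51733484056063 -3.709149705864601 [0.4725 0.041  0.037 ] 32.875
clear 34.2167
grip 0.0586264934261684 65.70799469947815 [ 0.5335 -0.3473  0.0291]
lift 38.525 0.05854246077556478 [ 0.   0.2 -3.8]
down 0.0 14.606460334223312 -3.507717999230888 [ 0.5221 -0.142   0.037 ] 42.7667
clear 44.1083
44.925
```

View pics/comp7.png

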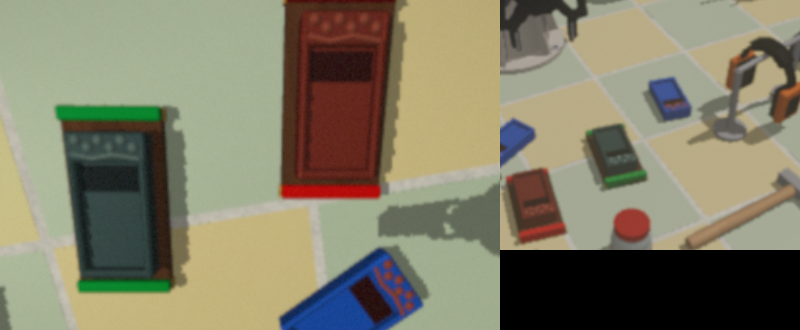

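The final view shows both stones on their own stands and the ears still hanging. I'll run a quick numeric centring check and hand in if it's good.

```bash
python3 - <<'E'
from h import *
c=load('w7'); g=lambda l:(np.array(l,float)+[150,0])*.64
S=back(c,g([(64,133),(148,131),(155,277),(82,277)]),.042).mean(0); T=back(c,g([(56,107),(164,107),(171,292),(79,291)]),.022).mean(0)
Q=back(c,g([(300,13),(390,13),(376,180),(297,180)]),.042).mean(0)
print(S,T,Q)
if np.linalg.norm((S-T)[:2])<.005 and np.linalg.norm(Q[:2]-[.522,-.142])<.006: print(hand_in())
E
```

```text
[0.47215951 0.03889693 0.042     ] [0.47207882 0.04027503 0.022     ] [ 0.51916925 -0.14154699  0.042     ]
the job is handed in; nothing more can be done
None
```

The job is handed in at about 45 s of the 72 s limit: the ear defenders hang over the rail with one cup on each side, and each stone lies flat on its own-colour stand, within about 3 mm of centre by my last measurement.

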